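# Brush off the stool seat and hold its second leg panel over the mortises for gluing

### The arm

A 7-joint arm with a two-finger parallel gripper is mounted at the origin on the work surface. World frame = base frame: x ahead of the robot, y to its left, z up, the work surface at z = 0. Lengths are in m, angles in rad, forces in N, time in s.
With the tool pointing down it reaches from about 0.35 to 0.9 m from the base axis. Payload 8.1 kg.
Tool frame: the origin (TCP) lies midway between the tips of the shut fingers; the grasp point (between the pads) lies 19 mm behind it; z points along the fingers, y is the line along which they close (so a half turn about z gives the same grasp; the last joint's range is limited). The gripper opens to 92 mm and grips with 3 to 60 N. Pads are 19 mm wide; open, the fingers measure 130 mm over their backs; the gripper's body (75 mm by 190 mm) begins 47 mm behind the grasp point.
Start: joints at [-1.211, 0.434, 0.025, 1.573, -0.012, 1.134, -0.075], TCP at [0.279, 0.559, 0.188] pointing down, gripper open.
Joint ranges: [-2.62, 2.62], [-0.44, 2.09], [-1.27, 1.32], [0.08, 2.57], [-1.32, 4.46], [0.12, 2], [-2.74, 2.74]. Speed limits (rad/s): [2.22, 2.22, 3.01, 3.01, 3.14, 3.14, 3.14].

### API

Orientations are given as a 3x3 rotation matrix whose columns are the frame's x, y, z axes.
In Python, from rig import arm, read_camera, order gives the robot as it stands. The module is installed in compiled form; this text tells all that it offers.
- The arm moves only by the tool drive_tool, never from a script. Its argument "moves" is a list that holds one entry, the list of rows, each a list of 4 numbers: the shift along the tool's x, y, z in mm, then the turn about the tool's z in degrees. A call has 1 to 10 rows; each row shifts and turns the commanded pose from where the row before left it, along the tool's axes as they then stand; what a row does not reach is not made up. A row lasts 1/10 s, in which the tool goes at most 50 mm and 8.59 degrees, less where a joint would pass 70% of its speed; a pose out of reach is approached as far as the arm can. A call is refused whole if a number of a shift passes 50 or a number of a turn 8.59, either way. A call with a gripper value outside its range is refused whole. "fingers" is the finger opening in mm, from 0 to 91.8, set as the call begins (left out, the last holds). The fingers move at their own pace and stop on an object; "squeeze" is the grip in N (left out, the last holds). Time passes only in rows, so rows that do not move let the fingers close. It gives the time, the measured TCP pose, the force, the opening and the grip force at its end, in the units of the state.
- arm.observe(): the state, without advancing time (a new reading comes with each control period).
- read_camera(name): name is "scene" or "top"; returns a dict with "img" (420x560x3 uint8, red, green, blue), "fx", "fy", "cx", "cy" (pixels), "pose" (4x4, takes a point from camera to world coordinates). Camera axes: x right, y down, z forward; pixel columns grow to the right and rows downward; lengths in m; the calibration is good to about 2 mm. A picture is of the moment at which its call begins. There is no depth.
- order.hand_in(): hands the job in; it is judged then, once.
The state is a dict: "time_s": time; "joints": joint angles; "joint_vel": joint speeds; "joint_efforts": joint torques, N m; "eef_pos": TCP position; "tool_rot": TCP orientation; "ft_force": force on the tool from outside, world axes, zero at the start; "wrist_torque": the same for the moment, N m; "width": finger opening in m; "grasp_force": force on a finger pad.
Only numpy, scipy, OpenCV 4.12 (cv2) and the standard library are available. Lean on these libraries where they do the work, as an engineer would, in place of code of your own. Each camera call takes 0.05 s, during which the arm holds its last target. There are 200 camera calls.

### The job

The footstool seat lies upside down on its pucks with one leg panel already fitted: use the bench brush, not the fingers, to sweep all four pale offcuts off the seat into the blue scrap tray at its edge, then set the brush down on the bench. Next draw the loose pale leg panel out of the slotted rack and carry it over to the two empty mortises, without touching the stool with it, so that I can brush on the glue. Finish holding it there, upright and still, both tenons lined up right over the two mortises with their tips about 10 mm above the seat: do not insert it, do not let go, and leave the dark panel, glue bottle, mallet and clamp where they are.

Things in the scene. Friction and masses are not known exactly. Their poses are not given: they have to be found in the camera images.
- seat: Brown wooden stool seat, 190 (x) x 320 (y) x 20 mm, fixed, upside down on 20 mm rubber pucks: its upper face is 40 mm above the bench. Origin on the bench under its centre, z up. A pale leg panel, 160 (x) x 20 (y) mm, is fitted at y = +110 mm, standing 120 mm above the face. The two empty mortises are at y = -110 mm. Offcuts lie on the half with y < 0. The tray stands along the edge x = +95 mm.
- mortises (a point): Point midway between the two empty mortises, on the seat's upper face (40 mm above the bench); axes as the seat's. The mortises are through holes, 42 mm (along x) x 14 mm (along y), centred at x = +45 and x = -45 mm from this point.
- fitted_leg_top (a point): Middle of the leg panel already fitted to the seat, at the height of the top of its feet, 160 mm above the bench (nothing of the stool is higher).
- tray: Blue open plastic scrap tray, 150 (x) x 270 (y) x 36 mm high, walls and floor 5 mm, fixed. Origin at the centre of its underside. Its -x wall stands parallel to the seat's +x edge, 4 mm from it, so the tray rim is 4 mm below the seat's face.
- offcut0: Pale wooden offcut, 28 x 24 x 16 mm, loose, lying flat on the seat with any yaw. Origin at the centre of its underside.
- offcut1: Pale wooden offcut, as offcut0.
- offcut2: Pale wooden offcut, as offcut0.
- offcut3: Pale wooden offcut, as offcut0.
- brush: Bench brush standing on its bristles, loose, 0.24 kg. Origin at the centre of the bristles' underside. The head lies along x: wooden back 170 (x) x 34 (y) mm, 44 to 68 mm above the bristle tips, over stiff black bristles 164 x 34 mm that do not bend. A round handle, 20 mm thick, 57 to 67 mm above the tips, runs on to x = -199 mm. Grip the back across y, over the origin.
- rack: Plywood panel rack, 190 (x) x 172 (y) x 53 mm high, fixed. Origin at the centre of its underside. Two slots along x, at y = +45 and -45 mm, 22 mm wide, their floor 8 mm above the bench: one holds the pale leg panel, the other a dark panel; which is which varies.
- leg: Loose pale leg panel, 160 (x) x 20 (y, thickness) x 142 mm high with tenons, about 0.28 kg, upright in a rack slot, tenons down, alike both ways round. Origin at the tenon tips' level, midway between them; z up. Tenons 40 (x) x 12 (y) mm, 22 mm long, at x = +45 and -45 mm. Upper edge: a cut-out 80 mm wide, 130 mm above the tips, between two feet that rise to 142 mm.
- leg_grip (a point): Middle of the leg panel's upper edge, in the cut-out, 130 mm straight above the leg's origin; hold the panel here, across its thickness.
- walnut_panel: Dark panel in the other rack slot, 160 (x) x 20 (y) x 105 mm high, loose; to be left alone. Origin at the centre of its underside.
- glue: Yellow glue bottle with orange cap, 60 mm across, 170 mm high, loose; to be left alone. Origin at the centre of its underside.
- mallet: Wooden mallet lying on the bench, head 60 (x) x 130 (y) x 75 mm centred on the origin, handle along -x to x = -240 mm; loose, to be left alone. Origin under the head.
- clamp: Bar clamp lying on the bench, bar 240 mm along its x, jaws to +y 88 mm, orange handle to -y 75 mm, 23 mm high; loose, to be left alone. Origin under the bar's centre.

How it is judged:
By the outcome, as a careful person would: the job done as asked, in the order asked, and still so for the second after the job is handed in, while the arm keeps its last pose, push and grip.
It also fails if it takes over 72 s, if anything falls off the work surface, if the arm or the gripper's body presses on something with over 40 N, if the wrist force passes 120 N, or if a joint passes its speed limit or range.

## Working session

There is one attempt and no reset: what is moved stays moved. The work goes in short steps, Python scripts to look and compute and a tool call to move; the robot and the scene stay as the last step left them, time stands still between calls to the robot, and variables do not carry over. Pictures are saved under pics/ and viewed, at most 10 in all, crops included, and the job is handed in when it is done.

Besides the shell and the picture viewer there is one more tool, called as name(argument=value, ...) on one line, values as JSON. drive_tool: Moves the arm, as the interface text tells. Its arguments: {"type":"object","properties":{"moves":{"type":"array","items":{"type":"array","items":{"type":"array","items":{"type":"number"}}}},"fingers":{"type":"number"},"squeeze":{"type":"number"}},"required":["moves"]}

```bash
mkdir -p pics
python3 - <<'E'
from rig import arm, read_camera
import cv2, numpy as np
s=arm.observe();print(s['time_s'],s['eef_pos'],np.round(s['tool_rot'],3),s['width'])
for n in('scene','top'):
    c=read_camera(n);cv2.imwrite(f'pics/{n}0.png',c['img'][:,:,::-1]);np.savez(f'{n}0.npz',**c)
    print(n,c['fx'],c['fy'],c['cx'],c['cy'],np.round(c['pose'],3))
E
```

```text
0.0 [0.27883424 0.55870848 0.18704031] [[-0.895  0.447 -0.001]
 [ 0.447  0.895 -0.001]
 [-0.    -0.002 -1.   ]] 0.09163428247717477
scene 419.59133556515184 419.59133556515184 275.73562624978524 213.19455640046357 [[ 0.63   0.575 -0.523  1.156]
 [ 0.777 -0.461  0.429 -0.5  ]
 [ 0.005 -0.676 -0.737  0.904]
 [ 0.     0.     0.     1.   ]]
top 436.7833606007979 436.7833606007979 277.32238947568436 205.37801260586343 [[-7.000e-03 -9.960e-01  9.000e-02  5.210e-01]
 [-1.000e+00  7.000e-03 -2.000e-03 -2.400e-02]
 [ 1.000e-03 -9.000e-02 -9.960e-01  1.296e+00]
 [ 0.000e+00  0.000e+00  0.000e+00  1.000e+00]]
```

View pics/top0.png

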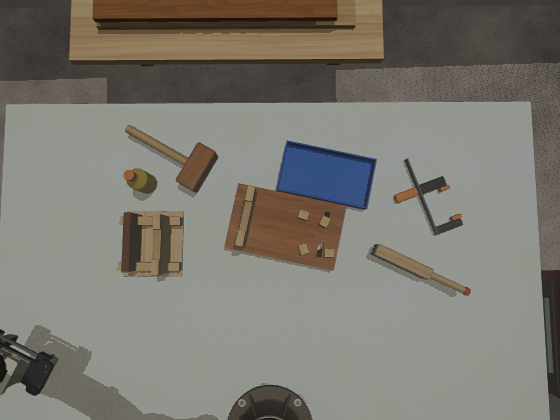

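View pics/scene0.png

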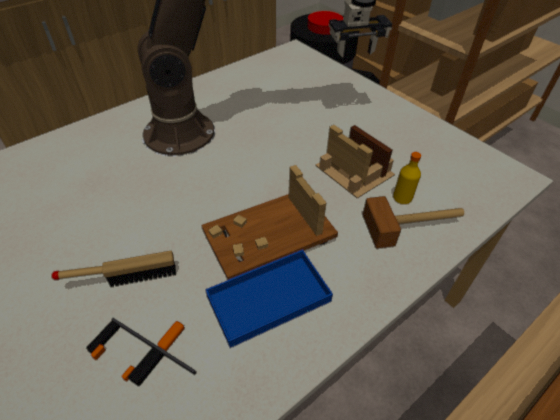

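The top view shows the seat at about cols 226–346, rows 184–270, with the fitted leg on the left at col 245. The tray is at (326,175), and the brush head runs from (372,247) to (433,275) with its handle going right. In the rack, the pale panel is at col ~157 and the dark one at ~131. The scene view agrees, so I'll measure next.

```bash
cat > h.py <<'E'
import numpy as np, cv2
from rig import arm, read_camera
def load(n): return dict(np.load(n+'.npz'))
def ray(c,uv,z):
    uv=np.atleast_2d(np.asarray(uv,float)); P=c['pose']
    d=np.c_[(uv[:,0]-c['cx'])/c['fx'],(uv[:,1]-c['cy'])/c['fy'],np.ones(len(uv))]@P[:3,:3].T
    return P[:3,3]+d*((z-P[2,3])/d[:,2])[:,None]
def proj(c,p):
    p=np.atleast_2d(p); P=c['pose']; q=(p-P[:3,3])@P[:3,:3]
    return np.c_[q[:,0]/q[:,2]*c['fx']+c['cx'],q[:,1]/q[:,2]*c['fy']+c['cy']]
def rect(c,cnt,z):
    w=ray(c,cnt.reshape(-1,2),z)[:,:2]*1000
    r=cv2.minAreaRect(w.astype(np.float32)); return r
def plan(goal,ang,n,s=None):
    """rows from present pose to goal (m), tool-y world angle ang (deg)"""
    s=s or arm.observe(); R=s['tool_rot']; p=s['eef_pos']; a0=np.degrees(np.arctan2(R[1,1],R[0,1]))
    d=(ang-a0+180)%360-180; t=-d/n; st=(np.array(goal)-p)*1000/n; rows=[]
    for k in range(n):
        a=np.radians(a0+d*k/n); y=np.array([np.cos(a),np.sin(a),0]); z=np.array([0,0,-1.]); x=np.cross(y,z)
        rows.append([round(float(v),1) for v in (st@x,st@y,st@z,t)])
    print('turn',round(d,1),'dist',np.round(st*n,1)); print(str([rows]).replace(' ',''))
E
python3 - <<'E'
from h import *
c=load('top0');im=c['img'];h=cv2.cvtColor(im,cv2.COLOR_RGB2HSV)
def box(m,x0,y0,x1,y1):
    o=np.zeros_like(m);o[y0:y1,x0:x1]=m[y0:y1,x0:x1];return o
def cn(m,amin):
    return [k for k in cv2.findContours(m,cv2.RETR_EXTERNAL,cv2.CHAIN_APPROX_NONE)[0] if cv2.contourArea(k)>amin]
for p in [(280,200),(303,215),(325,221),(304,249),(329,253),(320,250),(245,215),(157,240),(157,220),(131,240),(400,260),(378,248),(450,283),(178,240),(326,175),(320,260)]:
    print(p,h[p[1],p[0]])
blue=cv2.inRange(h,(105,120,40),(125,255,255))
for k in cn(blue,500): print('tray',rect(c,k,.036))
E
python3 -c "
import cv2
a=cv2.imread('pics/top0.png')
l=cv2.resize(a[175:280,215:355],None,fx=4,fy=4,interpolation=2)
r=cv2.resize(a[205:282,112:192],None,fx=3,fy=3,interpolation=2);b=cv2.resize(a[240:300,365:475],None,fx=2,fy=2,interpolation=2)
import numpy as np
o=np.zeros((420,800,3),'uint8');o[:420,:560]=l;o[:231,560:800]=r;o[260:380,570:790]=b
cv2.imwrite('pics/crop.png',o)"
```

```text
(280, 200) [ 12 134 114]
(303, 215) [ 18 101 144]
(325, 221) [ 18 100 145]
(304, 249) [ 18  99 144]
(329, 253) [ 18  96 144]
(320, 250) [17 36 50]
(245, 215) [ 18  94 135]
(157, 240) [ 19  95 129]
(157, 220) [ 18  96 143]
(131, 240) [15 49 52]
(400, 260) [ 19  89 132]
(378, 248) [ 18  90 133]
(450, 283) [ 18  89 138]
(178, 240) [ 18  86 145]
(326, 175) [109 152 129]
(320, 260) [ 12 123 116]
tray ((725.5266723632812, -169.07260131835938), (267.8061828613281, 149.2732391357422), 77.63179779052734)
```

View pics/crop.png

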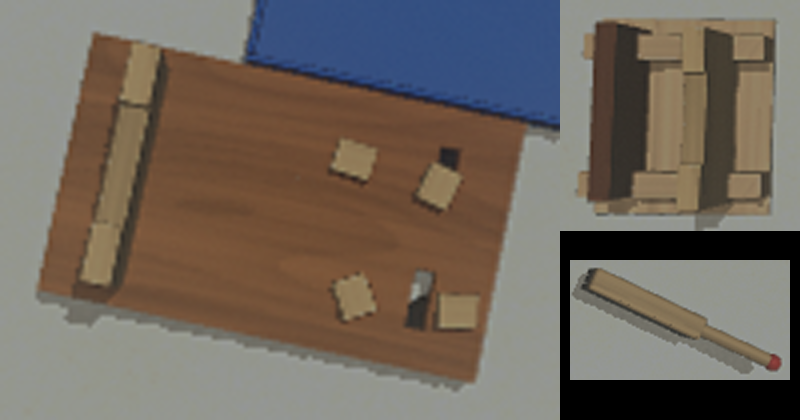

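Run:
```python
from h import *
c=load('top0');im=c['img'];h=cv2.cvtColor(im,cv2.COLOR_RGB2HSV)
def box(m,x0,y0,x1,y1):
    o=np.zeros_like(m);o[y0:y1,x0:x1]=m[y0:y1,x0:x1];return o
def cn(m,amin):
    return [k for k in cv2.findContours(m,cv2.RETR_EXTERNAL,cv2.CHAIN_APPROX_NONE)[0] if cv2.contourArea(k)>amin]
blue=cv2.inRange(h,(105,120,40),(125,255,255))
t=max(cn(blue,500),key=cv2.contourArea); print('tray box',np.round(cv2.boxPoints(rect(c,t,.036))))
br=box(cv2.inRange(h,(8,105,70),(15,255,255)),222,180,350,274)
br=cv2.morphologyEx(br,cv2.MORPH_OPEN,np.ones((2,2),np.uint8))
pts=np.vstack([k for k in cn(br,20)]);r=rect(c,pts,.04);print('seat',r,np.round(cv2.boxPoints(r)))
pale=cv2.inRange(h,(15,70,100),(22,150,255))
for k in cn(box(pale,290,200,345,262),40): print('off',np.round(rect(c,k,.056)[0]),rect(c,k,.056)[1])
b=box(pale,365,235,475,300);b=cv2.morphologyEx(b,cv2.MORPH_OPEN,cv2.getStructuringElement(cv2.MORPH_ELLIPSE,(9,9)))
for k in cn(b,100): r=rect(c,k,.068);print('brush',r)
b=box(cv2.inRange(h,(15,55,60),(22,150,255)),365,235,475,300)
for k in cn(b,100):
  r=rect(c,k,.065);print('brush all',r)
red=box(cv2.inRange(h,(0,150,60),(6,255,255)),440,270,480,300)
for k in cn(red,5): print('red',rect(c,k,.062)[0])
rk=box(cv2.inRange(h,(10,50,60),(24,200,255)),112,205,192,282)
for k in cn(rk,300): print('rack',rect(c,k,.053))
# leg grip
u=lambda x,y:(112+(x-560)/3-.33,205+y/3-.33)
print('legcut',ray(c,[u(695,73),u(695,165),u(694,119)],.138)[:,:2])
print('feet',ray(c,[u(694,24),u(690,210)],.150)[:,:2])
```

```text
tray box [[ 624. -284.]
 [ 770. -316.]
 [ 827.  -54.]
 [ 681.  -22.]]
seat ((571.9380493164062, -50.42976379394531), (317.8664855957031, 188.9209747314453), 77.64006042480469) [[ 446. -185.]
 [ 630. -226.]
 [ 698.   85.]
 [ 514.  125.]]
off [ 500. -172.] (25.4405460357666, 22.529539108276367)
off [509. -98.] (27.55196189880371, 23.28203010559082)
off [ 587. -160.] (22.81786346435547, 26.889493942260742)
off [607. -99.] (28.762113571166992, 22.58989715576172)
brush ((470.56787109375, -380.3447570800781), (171.88609313964844, 31.411190032958984), 64.18632507324219)
brush all ((450.3486328125, -422.08087158203125), (270.2666320800781, 33.31968307495117), 64.1742172241211)
rack ((528.0760498046875, 334.2919921875), (179.6576690673828, 183.16363525390625), 88.9585952758789)
legcut [[0.56487293 0.29422902]
 [0.48419201 0.2928036 ]
 [0.52441213 0.29439407]]
feet [[0.60736317 0.2925705 ]
 [0.44591307 0.29316863]]
```

Run:
```python
from h import *
plan([.471,-.380,.125],-25.8,24)
```

```text
turn -89.3 dist [ 192.1 -938.8  -62.1]
[[[-24.6,-31.4,2.6,3.7],[-26.6,-29.8,2.6,3.7],[-28.5,-28.0,2.6,3.7],[-30.2,-26.1,2.6,3.7],[-31.9,-24.0,2.6,3.7],[-33.4,-21.9,2.6,3.7],[-34.7,-19.7,2.6,3.7],[-35.9,-17.4,2.6,3.7],[-37.0,-15.1,2.6,3.7],[-37.9,-12.6,2.6,3.7],[-38.6,-10.1,2.6,3.7],[-39.2,-7.6,2.6,3.7],[-39.6,-5.1,2.6,3.7],[-39.9,-2.5,2.6,3.7],[-39.9,0.1,2.6,3.7],[-39.8,2.7,2.6,3.7],[-39.6,5.3,2.6,3.7],[-39.1,7.8,2.6,3.7],[-38.6,10.4,2.6,3.7],[-37.8,12.8,2.6,3.7],[-36.9,15.3,2.6,3.7],[-35.8,17.6,2.6,3.7],[-34.6,19.9,2.6,3.7],[-33.2,22.1,2.6,3.7]]]
```

drive_tool(moves=[[[-25,-31,2.5,3.7],[-27,-30,2.5,3.7],[-28.5,-28,2.5,3.7],[-30,-26,2.5,3.7],[-32,-24,2.5,3.7],[-33,-22,2.5,3.7],[-35,-20,2.5,3.7],[-36,-17,2.5,3.7],[-37,-15,2.5,3.7],[-38,-13,2.5,3.7]]], fingers=80)

```text
time_s: 1.1
eef_pos: [0.3601, 0.1662, 0.1627]
tool_rot: [[-0.444, 0.896, -0.0], [0.896, 0.444, 0.0], [0.0, -0.0, -1.0]]
ft_force: [1.2, 0.2, 0.1]
width: 0.08
grasp_force: 0.0
```

drive_tool(moves=[[[-39,-10,2.5,3.7],[-39,-8,2.5,3.7],[-40,-5,2.5,3.7],[-40,-2.5,2.5,3.7],[-40,0,2.5,3.7],[-40,3,2.5,3.7],[-40,5,2.5,3.7],[-39,8,2.5,3.7],[-39,10,2.5,3.7],[-38,13,2.5,3.7]]])

```text
time_s: 2.1
eef_pos: [0.4422, -0.2262, 0.1376]
tool_rot: [[0.185, 0.983, -0.0], [0.983, -0.185, 0.0], [0.0, -0.0, -1.0]]
ft_force: [-0.2, -0.2, -0.4]
width: 0.08
grasp_force: 0.0
```

drive_tool(moves=[[[-37,15,2.5,3.7],[-36,18,2.5,3.7],[-35,20,2.5,3.7],[-20,14,2.5,3.7],[0,0,0,0],[0,0,0,0]]])

```text
time_s: 2.7
eef_pos: [0.4721, -0.3663, 0.1272]
tool_rot: [[0.428, 0.904, -0.001], [0.904, -0.428, 0.001], [-0.0, -0.001, -1.0]]
ft_force: [0.3, -0.6, -0.2]
width: 0.0803
grasp_force: 0.0
```

Run:
```python
from h import *
plan([.471,-.380,.125],-25.8,2)
```

```text
turn -0.5 dist [ -1.1 -13.7  -2.2]
[[[-6.4,2.4,1.1,0.2],[-6.4,2.5,1.1,0.2]]]
```

drive_tool(moves=[[[-6.5,2.5,10,0.2],[-6.5,2.5,20,0.2],[0,0,25,0],[0,0,20,0],[0,0,10,0],[0,0,5,0],[0,0,0,0],[0,0,0,0]]])

```text
time_s: 3.5
eef_pos: [0.4721, -0.3806, 0.0386]
tool_rot: [[0.434, 0.901, 0.001], [0.901, -0.434, -0.001], [-0.0, 0.001, -1.0]]
ft_force: [-0.0, 0.1, -1.1]
width: 0.0798
grasp_force: 0.0
```

drive_tool(moves=[[[0,0,0,0],[0,0,0,0],[0,0,0,0],[0,0,0,0],[0,0,0,0],[0,0,0,0],[0,0,0,0],[0,0,0,0]]], fingers=20, squeeze=45)

```text
time_s: 4.3
eef_pos: [0.4716, -0.3803, 0.0378]
tool_rot: [[0.434, 0.901, -0.0], [0.901, -0.434, 0.0], [0.0, -0.0, -1.0]]
ft_force: [1.2, -0.4, 0.1]
width: 0.0222
grasp_force: 0.0
```

Run:
```python
from h import *
s=arm.observe();print(s['width'],s['grasp_force'],s['eef_pos'])
c=read_camera('scene');a=c['img'][:,:,::-1]
d=read_camera('top')['img'][:,:,::-1]
o=np.zeros((400,800,3),np.uint8);o[:360,:400]=cv2.resize(a[190:310,30:230],None,fx=2,fy=3)[:360,:400];o[:400,400:]=cv2.resize(d[210:310,360:480],(400,400));cv2.imwrite('pics/g.png',o)
```

```text
0.02219405305563522 0.0 [ 0.47163449 -0.38027574  0.03777433]
```

View pics/g.png

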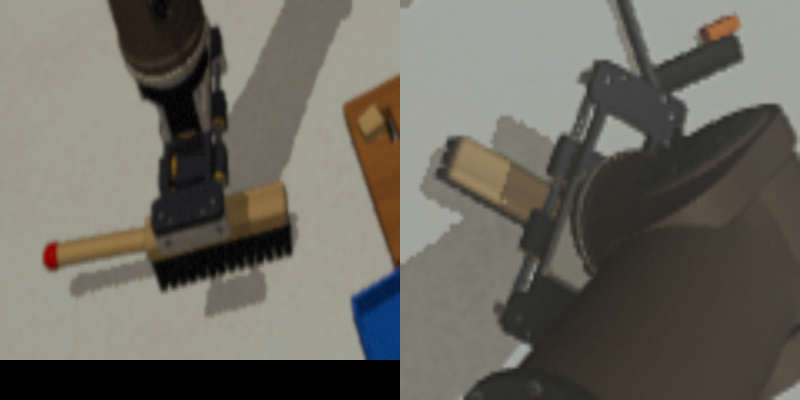

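The gripper sits over the brush head, with the body at about (190,215) in the scene crop, but a 22 mm opening doesn't fit a 34 mm head. I'll close further and lift slightly to check.

drive_tool(moves=[[[0,0,0,0],[0,0,0,0],[0,0,0,0],[0,0,0,0]]], fingers=0)

```text
time_s: 4.8
eef_pos: [0.4716, -0.3803, 0.0378]
tool_rot: [[0.434, 0.901, 0.0], [0.901, -0.434, 0.0], [0.0, 0.0, -1.0]]
ft_force: [0.3, -0.1, -0.5]
width: 0.0006
grasp_force: 0.0
```

Run:
```python
from h import *
s=arm.observe();print(s['time_s'],s['width'],s['grasp_force'],s['ft_force'])
c=read_camera('scene');np.savez('sg.npz',**c)
p=s['eef_pos'];R=s['tool_rot']
for k in (p,p-R[:,2]*.019,p-R[:,2]*.066,[.471,-.38,.068],[.471,-.38,0],[.471+.037,-.38+.0765,.068],[.434,-.4565,.068]): print(np.round(proj(c,np.array(k)),1))
a=c['img'][:,:,::-1];cv2.imwrite('pics/g2.png',cv2.resize(a[180:310,50:200],None,fx=4,fy=4,interpolation=2))
```

```text
4.8 0.0005635940106202693 0.0 [ 0.30119154 -0.09149573 -0.46113791]
[[138.7 268. ]]
[[136.9 263.5]]
[[132.2 251.9]]
[[135.8 260.6]]
[[142.2 276.3]]
[[171.  254.3]]
[[ 99.6 267. ]]
```

View pics/g2.png

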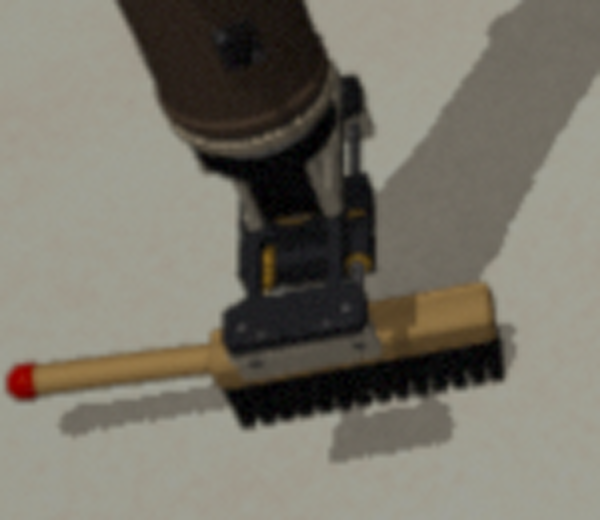

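The picture shows the gripper body at about crop (300,330) in front of the head, and the fingers are fully shut without holding anything. I'll check where the gripper body really is against the reported TCP.

Run:
```python
from h import *
s=arm.observe();c=load('sg');t=read_camera('top');np.savez('tg.npz',**t)
p=s['eef_pos'];R=s['tool_rot']
for b in (.066,.12):
  for sy in(-.095,.095):
    for sx in(-.0375,.0375):
      q=p+R@[sx,sy,-b]; print(b,sy,sx,np.round(proj(c,q),0),(np.round(proj(c,q),0)-[50,180])*4,np.round(proj(t,q),0),(np.round(proj(t,q),0)-[355,205])*5)
print('tcp top',proj(t,p),(proj(t,p)-[355,205])*5, 'brush z.068', (proj(t,np.array([.471,-.38,.068]))-[355,205])*5)
d=t['img'][:,:,::-1];cv2.imwrite('pics/g3.png',cv2.resize(d[205:315,355:480],None,fx=5,fy=5,interpolation=2))
```

```text
0.066 -0.095 -0.0375 [[117. 225.]] [[268. 180.]] [[407. 300.]] [[260. 475.]]
0.066 -0.095 0.0375 [[147. 220.]] [[388. 160.]] [[382. 288.]] [[135. 415.]]
0.066 0.095 -0.0375 [[115. 288.]] [[260. 432.]] [[435. 236.]] [[400. 155.]]
0.066 0.095 0.0375 [[150. 282.]] [[400. 408.]] [[410. 225.]] [[275. 100.]]
0.12 -0.095 -0.0375 [[111. 211.]] [[244. 124.]] [[413. 303.]] [[290. 490.]]
0.12 -0.095 0.0375 [[142. 205.]] [[368. 100.]] [[387. 290.]] [[160. 425.]]
0.12 0.095 -0.0375 [[108. 274.]] [[232. 376.]] [[443. 236.]] [[440. 155.]]
0.12 0.095 0.0375 [[144. 268.]] [[376. 352.]] [[416. 224.]] [[305.  95.]]
tcp top [[401.53654882 261.19227054]] [[232.68274411 280.96135272]] brush z.068 [[247.56600388 284.1864451 ]]
```

View pics/g3.png

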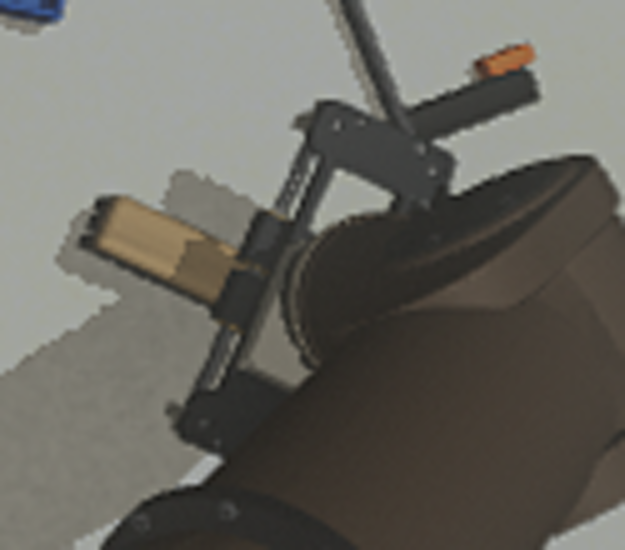

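The body plate's corners in both views fit a height about 50 mm above what the TCP reading implies, and the fingers closed with nothing between them. I'll check the start picture, where the open fingers are in view.

Run:
```python
from h import *
c=load('scene0')
p=np.array([.27883,.55871,.18704]);y=np.array([.447,.895,0]);
for dz in(0,.019,.054,.066,.12): 
  print(dz,[np.round((proj(c,p+[0,0,dz]+k*y)[0]-[310,0])*[5,5]) for k in(-.046,0,.046)])
cv2.imwrite('pics/g4.png',cv2.resize(c['img'][0:90,310:430,::-1],None,fx=5,fy=5,interpolation=2))
c,t=load('sg'),load('tg')
def tri(a,b):
  A=ray(c,[a],.1)[0]-c['pose'][:3,3];B=ray(t,[b],.1)[0]-t['pose'][:3,3]
  k=np.linalg.lstsq(np.c_[A,-B],t['pose'][:3,3]-c['pose'][:3,3],rcond=None)[0]
  return c['pose'][:3,3]+k[0]*A,t['pose'][:3,3]+k[1]*B
print(tri((107.5,268),(445,236)),tri((142,260),(419,225)))
```

```text
0 [array([153., 333.]), array([217., 326.]), array([280., 319.])]
0.019 [array([157., 307.]), array([221., 300.]), array([285., 293.])]
0.054 [array([163., 257.]), array([229., 250.]), array([294., 244.])]
0.066 [array([165., 240.]), array([231., 233.]), array([297., 226.])]
0.12 [array([176., 158.]), array([244., 152.]), array([311., 145.])]
(array([ 0.54174513, -0.45054363,  0.17800703]), array([ 0.54025338, -0.45338695,  0.17907468])) (array([ 0.56992918, -0.38527854,  0.18026827]), array([ 0.56872806, -0.38739077,  0.18090548]))
```

View pics/g4.png

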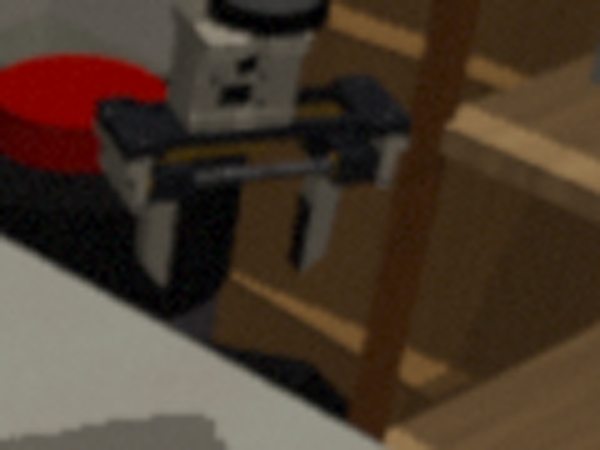

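The open fingertips are at (160,288) and (300,272) in the crop. The reported TCP projects to row 326, so the real tips are about 32 mm higher than reported, while sideways they agree within a few mm. That explains the fingers closing just above the brush back. I'll reopen, go 32 mm lower (reported z about 6 mm, safe either way) and grip again.

drive_tool(moves=[[[0,0,0,0],[0,0,0,0],[0,0,0,0],[0,0,0,0],[0,0,0,0],[0,0,0,0],[0,0,0,0]]], fingers=75)

```text
time_s: 5.6
eef_pos: [0.4716, -0.3803, 0.0378]
tool_rot: [[0.434, 0.901, 0.0], [0.901, -0.434, 0.0], [0.0, 0.0, -1.0]]
ft_force: [0.2, 0.6, -0.2]
width: 0.0517
grasp_force: 0.0
```

drive_tool(moves=[[[0,0,4,0],[0,0,8,0],[0,0,8,0],[0,0,8,0],[0,0,4,0],[0,0,0,0],[0,0,0,0]]])

```text
time_s: 6.3
eef_pos: [0.4716, -0.3804, 0.0058]
tool_rot: [[0.434, 0.901, -0.0], [0.901, -0.434, -0.0], [-0.0, -0.0, -1.0]]
ft_force: [1.0, 0.2, 0.3]
width: 0.0748
grasp_force: 0.0
```

drive_tool(moves=[[[0,0,0,0],[0,0,0,0],[0,0,0,0],[0,0,0,0],[0,0,0,0],[0,0,0,0],[0,0,0,0],[0,0,0,0]]], fingers=15, squeeze=45)

```text
time_s: 7.1
eef_pos: [0.4718, -0.3803, 0.0059]
tool_rot: [[0.434, 0.901, 0.0], [0.901, -0.434, 0.0], [0.0, 0.0, -1.0]]
ft_force: [-0.5, -0.1, 0.6]
width: 0.0334
grasp_force: 45.0
```

Now it's gripped: width 33.4 mm, 45 N.

Run:
```python
from h import *
s=dict(arm.observe());s['eef_pos']=s['eef_pos']+[0,0,.07]
plan([.4443,-.1094,.072],-12.4,9,s)
```

```text
turn 13.3 dist [-27.5 270.9  -3.9]
[[[25.8,-15.8,0.4,-1.5],[26.2,-15.1,0.4,-1.5],[26.6,-14.5,0.4,-1.5],[26.9,-13.8,0.4,-1.5],[27.3,-13.1,0.4,-1.5],[27.6,-12.4,0.4,-1.5],[27.9,-11.6,0.4,-1.5],[28.2,-10.9,0.4,-1.5],[28.5,-10.2,0.4,-1.5]]]
```

drive_tool(moves=[[[0,0,-15,0],[0,0,-30,0],[0,0,-20,0],[0,0,-5,0]]])

```text
time_s: 7.5
eef_pos: [0.4726, -0.3815, 0.0787]
tool_rot: [[0.434, 0.901, 0.003], [0.901, -0.434, -0.002], [-0.001, 0.004, -1.0]]
ft_force: [-0.2, -0.2, -3.3]
width: 0.034
grasp_force: 45.0
```

drive_tool(moves=[[[26,-16,0,-1.5],[26,-15,0,-1.5],[26.5,-14.5,0,-1.5],[27,-14,0,-1.5],[27,-13,0,-1.5],[27.5,-12.5,0,-1.5],[28,-11.5,0,-1.5],[28,-11,0,-1.5],[28.5,-10,0,-1.5],[0,0,0,0]]])

```text
time_s: 8.5
eef_pos: [0.4423, -0.1054, 0.0752]
tool_rot: [[0.206, 0.979, -0.002], [0.979, -0.206, 0.003], [0.002, -0.003, -1.0]]
ft_force: [-0.4, -0.0, -3.3]
width: 0.0338
grasp_force: 45.0
```

Run:
```python
from h import *
s=arm.observe();print(s['eef_pos'],s['width'],s['grasp_force'])
plan([.4443,-.1094,.050],-12.4,3)
c=read_camera('scene');a=c['img'][:,:,::-1]
cv2.imwrite('pics/s1.png',cv2.resize(a[150:320,100:340],None,fx=3,fy=3))
# expected brush red end position at z
```

```text
[ 0.44230441 -0.10540419  0.07518803] 0.033758203840308296 44.98523983173072
turn -0.5 dist [  2.   -4.  -25.2]
[[[-1.2,0.9,8.4,0.2],[-1.2,0.9,8.4,0.2],[-1.2,0.9,8.4,0.2]]]
```

View pics/s1.png

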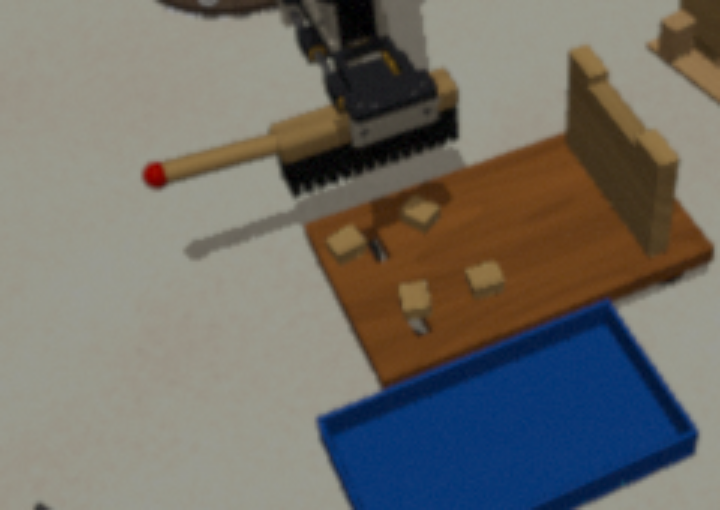

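The brush is held level and parallel to the seat's edge, behind all four offcuts (crop (345,243), (420,212), (415,297) and (485,277)). Lowering and sweeping.

drive_tool(moves=[[[-1.2,1,8.5,0.2],[-1.2,1,8.5,0.2],[-1.2,1,8,0.1],[0,0,0,0],[0,0,0,0]]])

```text
time_s: 9.05
eef_pos: [0.4453, -0.1147, 0.0504]
tool_rot: [[0.222, 0.975, -0.001], [0.975, -0.222, -0.0], [-0.001, -0.001, -1.0]]
ft_force: [0.8, -0.3, -2.3]
width: 0.0334
grasp_force: 45.0
```

drive_tool(moves=[[[0,8,0,0],[0,12,0,0],[0,12,0,0],[0,12,0,0],[0,12,0,0],[0,12,0,0],[0,12,0,0],[0,12,0,0],[0,12,0,0],[0,12,0,0]]])

```text
time_s: 10.05
eef_pos: [0.5598, -0.1397, 0.0508]
tool_rot: [[0.22, 0.975, -0.0], [0.975, -0.22, 0.0], [0.0, -0.0, -1.0]]
ft_force: [-1.6, 0.3, -1.9]
width: 0.0336
grasp_force: 45.0
```

drive_tool(moves=[[[0,12,0,0],[0,12,0,0],[0,12,0,0],[0,12,0,0],[0,12,0,0],[0,12,0,0],[0,12,0,0],[0,12,0,0],[0,12,0,0],[0,4,0,0]]])

```text
time_s: 11.05
eef_pos: [0.6694, -0.1644, 0.0505]
tool_rot: [[0.22, 0.976, 0.0], [0.976, -0.22, -0.0], [-0.0, 0.0, -1.0]]
ft_force: [0.4, -0.6, -2.5]
width: 0.0335
grasp_force: 45.0
```

Run:
```python
from h import *
s=arm.observe();p=s['eef_pos'];d=p[:2]-[.5719,-.0504];print(p,s['ft_force'],s['grasp_force'],'seat xy',d@[.9768,-.214],d@[.214,.9768])
for n in('scene','top'):
    c=read_camera(n);np.savez(n+'1.npz',**c)
    h=cv2.cvtColor(c['img'],cv2.COLOR_RGB2HSV);m=cv2.inRange(h,(15,60,80),(22,150,255))
    for k in cv2.findContours(m,0,2)[0]:
        if 20<cv2.contourArea(k)<400:
            q=cv2.minAreaRect(k)[0]; w=ray(c,q,.03)[0][:2]-[.5719,-.0504]; print(n,np.round(q),cv2.contourArea(k),'seat',np.round([w@[.9768,-.214],w@[.214,.9768]],3))
```

```text
[ 0.66938572 -0.16441141  0.05050651] [ 0.3685097  -0.62151393 -2.47554952] 44.9846710357815 seat xy 0.11962249610101464 -0.0905043954464003
scene [240. 287.] 32.0 seat [ 0.132 -0.139]
scene [257. 288.] 80.0 seat [ 0.153 -0.103]
scene [268. 283.] 72.5 seat [ 0.153 -0.072]
scene [283. 245.] 99.5 seat [0.063 0.015]
scene [253. 215.] 44.5 seat [-0.071 -0.011]
scene [312. 197.] 398.0 seat [-0.058  0.174]
scene [  5. 141.] 38.5 seat [-0.743 -0.615]
scene [349. 141.] 233.0 seat [-0.232  0.418]
scene [169. 118.] 35.5 seat [-0.626 -0.086]
scene [88. 96.] 55.5 seat [-0.904 -0.318]
top [295. 404.] 25.0 seat [-0.48  -0.126]
top [378. 201.] 160.0 seat [ 0.13  -0.246]
top [304. 185.] 127.5 seat [ 0.131 -0.025]
top [133. 184.] 35.5 seat [0.032 0.463]
top [149. 183.] 144.5 seat [0.044 0.419]
top [361. 161.] 27.0 seat [ 0.235 -0.177]
```

Run:
```python
from h import *
s=dict(arm.observe());s['eef_pos']=s['eef_pos']+[0,0,.06]
plan([.472,-.380,.110],-20,9,s)
```

```text
turn -7.3 dist [-196.4 -215.6   -0.5]
[[[-28.2,-16.0,0.1,0.8],[-28.4,-15.6,0.1,0.8],[-28.6,-15.2,0.1,0.8],[-28.8,-14.8,0.1,0.8],[-29.0,-14.4,0.1,0.8],[-29.2,-14.0,0.1,0.8],[-29.4,-13.6,0.1,0.8],[-29.6,-13.2,0.1,0.8],[-29.8,-12.7,0.1,0.8]]]
```

drive_tool(moves=[[[0,0,-15,0],[0,0,-25,0],[0,0,-20,0]]])

```text
time_s: 11.45
eef_pos: [0.6678, -0.1645, 0.1131]
tool_rot: [[0.221, 0.975, 0.001], [0.975, -0.221, -0.0], [0.0, 0.001, -1.0]]
ft_force: [-0.0, 0.1, -1.7]
width: 0.0337
grasp_force: 45.0
```

drive_tool(moves=[[[-28,-16,0,0.8],[-28.5,-15.5,0,0.8],[-28.5,-15,0,0.8],[-29,-15,0,0.8],[-29,-14.5,0,0.8],[-29,-14,0,0.8],[-29.5,-13.5,0,0.8],[-29.5,-13,0,0.8],[-29.5,-13,0,0.8]]])

```text
time_s: 12.35
eef_pos: [0.4708, -0.3801, 0.1121]
tool_rot: [[0.341, 0.94, 0.001], [0.94, -0.341, 0.0], [0.0, 0.001, -1.0]]
ft_force: [0.5, -1.0, -3.3]
width: 0.0337
grasp_force: 45.0
```

Run:
```python
from h import *
t=read_camera('top');np.savez('top2.npz',**t);c=read_camera('scene');np.savez('scene2.npz',**c)
a=cv2.resize(t['img'][130:280,215:390,::-1],None,fx=2.28,fy=2.28);b=cv2.resize(c['img'][150:350,190:350,::-1],None,fx=2.5,fy=2.5)
o=np.zeros((520,800,3),np.uint8);o[:a.shape[0],:a.shape[1]]=a[:,:];o[:b.shape[0],400:400+b.shape[1]]=b;cv2.imwrite('pics/s2.png',o)
plan([.472,-.380,.0065],-20,8)
```

```text
turn 0.4 dist [   4.9    4.1 -106.2]
[[[0.7,0.4,13.3,-0.0],[0.7,0.4,13.3,-0.0],[0.7,0.4,13.3,-0.0],[0.7,0.4,13.3,-0.0],[0.7,0.4,13.3,-0.0],[0.7,0.4,13.3,-0.0],[0.7,0.4,13.3,-0.0],[0.7,0.4,13.3,-0.0]]]
```

View pics/s2.png

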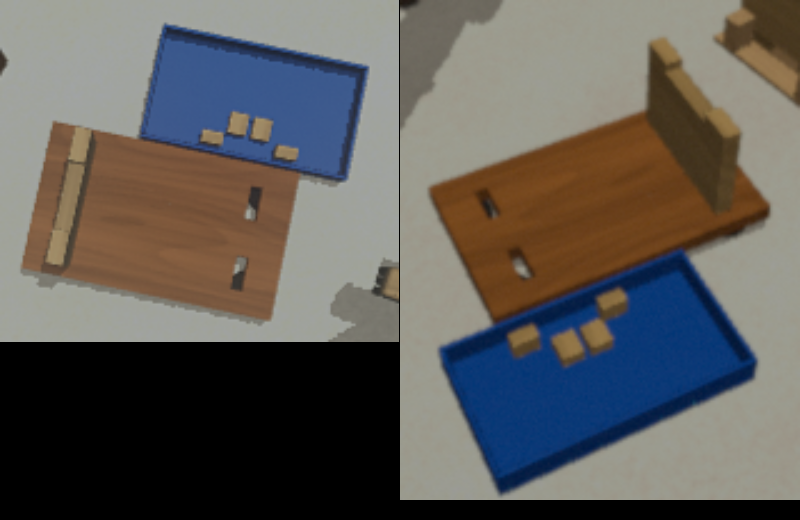

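All four offcuts are in the tray (crop (212,137), (238,124), (262,128) and (287,153)), and the seat and mortises are clear. Setting the brush down now.

drive_tool(moves=[[[0,0,20,0],[0,0,25,0],[0,0,25,0],[0,0,18,0],[0,0,10,0],[0,0,4,0],[0,0,3,0],[0,0,0,0],[0,0,0,0]]])

```text
time_s: 13.35
eef_pos: [0.4724, -0.3797, 0.0066]
tool_rot: [[0.341, 0.94, 0.001], [0.94, -0.341, -0.001], [-0.0, 0.001, -1.0]]
ft_force: [0.0, 0.0, -2.6]
width: 0.0337
grasp_force: 45.0
```

Run:
```python
from h import *
s=arm.observe();print(s['eef_pos'],s['ft_force'])
t=load('top2');h=cv2.cvtColor(t['img'],cv2.COLOR_RGB2HSV)
sat=h[:,:,1]; m=((sat<95)|(h[:,:,2]<70)).astype(np.uint8)*255
o=np.zeros_like(m);o[205:262,308:338]=m[205:262,308:338]
for k in cv2.findContours(o,0,1)[0]:
    if cv2.contourArea(k)>15: r=rect(t,k,.04);print('mortise',r, cv2.contourArea(k))
O=np.array([571.9,-50.4]);print('pred',O+[.214*-110+.9768*45,.9768*-110-.214*45],O+[.214*-110-.9768*45,.9768*-110+.214*45])
```

```text
[ 0.47240396 -0.37969023  0.00662718] [ 0.04737711  0.03044289 -2.57225652]
mortise ((507.33624267578125, -144.90292358398438), (13.636995315551758, 41.515926361083984), 76.50531005859375) 50.5
mortise ((594.6450805664062, -164.98280334472656), (13.852950096130371, 41.320030212402344), 73.85266876220703) 51.0
pred [ 592.316 -167.478] [ 504.404 -148.218]
```

drive_tool(moves=[[[0,0,0,0],[0,0,0,0],[0,0,0,0],[0,0,0,0],[0,0,0,0]]], fingers=65)

```text
time_s: 13.85
eef_pos: [0.472, -0.3794, 0.0059]
tool_rot: [[0.341, 0.94, 0.0], [0.94, -0.341, -0.0], [0.0, 0.0, -1.0]]
ft_force: [-0.1, -0.4, 0.2]
width: 0.0643
grasp_force: 0.0
```

drive_tool(moves=[[[0,0,-10,0],[0,0,-30,0],[0,0,-45,0],[0,0,-45,0],[0,0,-35,0]]])

```text
time_s: 14.35
eef_pos: [0.472, -0.3801, 0.1743]
tool_rot: [[0.341, 0.94, 0.002], [0.94, -0.341, -0.001], [-0.001, 0.002, -1.0]]
ft_force: [1.9, -0.6, -1.5]
width: 0.0652
grasp_force: 0.0
```

Run:
```python
from h import *
plan([.5244,.2935,.172],89.5,19)
c=load('scene2');h=cv2.cvtColor(c['img'],cv2.COLOR_RGB2HSV)
br=cv2.inRange(h,(5,125,70),(14,255,255))
O=np.array([571.9,-50.4]);X=np.array([.9768,-.214]);Y=np.array([.214,.9768])
m=255-br;q=proj(c,[.5484,-.1579,.04])[0];print('pred mid px',q)
o=np.zeros_like(m);x,y=int(q[0]),int(q[1]);o[y-25:y+25,x-22:x+22]=m[y-25:y+25,x-22:x+22]
for k in cv2.findContours(o,0,1)[0]:
    if cv2.contourArea(k)>8:
        r=rect(c,k,.04);w=np.array(r[0])-O;print('mortise',r,cv2.contourArea(k),'seat',w@X,w@Y)
n=max(cv2.findContours(br,0,1)[0],key=cv2.contourArea);w=ray(c,n.reshape(-1,2),.04)[:,:2]*1000-O
print('seat ext x',np.percentile(w@X,[0,1,99,100]),'y',np.percentile(w@Y,[0,1,99,100]))
print('brush end check');t=read_camera('top');np.savez('top3.npz',**t)
hh=cv2.cvtColor(t['img'],cv2.COLOR_RGB2HSV);b=np.zeros((420,560),np.uint8);b[235:300,365:490]=cv2.inRange(hh,(15,70,100),(22,150,255))[235:300,365:490]
for k in cv2.findContours(b,0,1)[0]:
    if cv2.contourArea(k)>150: print(rect(t,k,.066))
```

```text
turn 109.5 dist [ 52.4 673.6  -2.3]
[[[34.3,-9.5,0.1,-5.8],[35.0,-6.0,0.1,-5.8],[35.5,-2.5,0.1,-5.8],[35.5,1.1,0.1,-5.8],[35.3,4.7,0.1,-5.8],[34.6,8.2,0.1,-5.8],[33.6,11.6,0.1,-5.8],[32.3,14.9,0.1,-5.8],[30.6,18.1,0.1,-5.8],[28.6,21.1,0.1,-5.8],[26.4,23.8,0.1,-5.8],[23.9,26.4,0.1,-5.8],[21.1,28.6,0.1,-5.8],[18.1,30.6,0.1,-5.8],[14.9,32.3,0.1,-5.8],[11.6,33.6,0.1,-5.8],[8.2,34.6,0.1,-5.8],[4.7,35.2,0.1,-5.8],[1.1,35.5,0.1,-5.8]]]
pred mid px [229.63724409 242.43343421]
mortise ((595.6005249023438, -165.87860107421875), (13.937455177307129, 39.22930145263672), 75.65516662597656) 50.5 seat 47.86309335449221 -107.7275852001953
mortise ((549.177734375, -207.72213745117188), (35.01014709472656, 90.99980163574219), 57.293846130371094) 187.0 seat 11.471828352050801 -158.53482870605467
mortise ((507.1505432128906, -145.3155517578125), (13.274602890014648, 41.20790100097656), 68.51966857910156) 32.5 seat -42.93534131347654 -106.56989470947265
mortise ((457.6982116699219, -145.02020263671875), (44.247039794921875, 22.063720703125), 51.23945999145508) 40.5 seat -91.30358347656248 -116.86419663818359
seat ext x [-91.29645145 -90.59524409  99.03399811  99.89055602] y [-157.96638792 -157.55794627  161.19241162  161.75965093]
brush end check
((479.1462707519531, -359.3653259277344), (129.18728637695312, 32.06184387207031), 70.14675903320312)
```

drive_tool(moves=[[[34,-9.5,0,-5.8],[35,-6,0,-5.8],[35.5,-2.5,0,-5.8],[35.5,1,0,-5.8],[35,4.5,0,-5.8],[34.5,8,0,-5.8],[33.5,11.5,0,-5.8],[32.5,15,0,-5.8],[30.5,18,0,-5.8],[28.5,21,0,-5.8]]])

```text
time_s: 15.4
eef_pos: [0.4975, -0.0244, 0.1714]
tool_rot: [[-0.62, 0.785, 0.001], [0.785, 0.62, 0.0], [-0.0, 0.001, -1.0]]
ft_force: [-0.4, 0.6, 0.3]
width: 0.0651
grasp_force: 0.0
```

drive_tool(moves=[[[26.5,24,0,-5.8],[24,26.5,0,-5.8],[21,28.5,0,-5.8],[18,30.5,0,-5.8],[15,32.5,0,-5.8],[11.5,33.5,0,-5.8],[8,34.5,0,-5.8],[4.5,35,0,-5.8],[1,28,0,-5.6],[0,0,0,0]]])

```text
time_s: 16.4
eef_pos: [0.5182, 0.2907, 0.1709]
tool_rot: [[-1.0, -0.01, -0.0], [-0.01, 1.0, 0.002], [0.0, 0.002, -1.0]]
ft_force: [-0.6, 0.2, -0.7]
width: 0.0651
grasp_force: 0.0
```

Run:
```python
from h import *
s=arm.observe();print(s['eef_pos'],s['joints'])
plan([.5250,.2935,.165],89.5,2)
# leg from the scene view: vertical edges sanity - project model points
c=load('scene2');h=cv2.cvtColor(c['img'],cv2.COLOR_RGB2HSV)
for x in(.445,.485,.525,.565,.605): print(x,np.round(proj(c,[x,.2935,.150 if abs(x-.525)>.05 else .138]),1))
cv2.imwrite('pics/leg.png',cv2.resize(c['img'][110:200,310:410,::-1],None,fx=6,fy=6,interpolation=2))
```

```text
[0.51819553 0.29071716 0.17086881] [-0.69111979  0.39717725  0.12683914  1.68218371 -0.05804329  1.06480861
  1.03458108]
turn -1.1 dist [ 6.8  2.8 -5.9]
[[[-3.4,1.4,2.9,0.5],[-3.4,1.4,2.9,0.5]]]
0.445 [[330.4 125.4]]
0.485 [[339.3 134.9]]
0.525 [[349.  141.4]]
0.565 [[358.9 148.1]]
0.605 [[370.  151.8]]
```

drive_tool(moves=[[[-3.5,1.4,10,0.5],[-3.5,1.4,25,0.6],[0,0,25,0],[0,0,20,0],[0,0,12,0],[0,0,6,0],[0,0,0,0],[0,0,0,0]]])

```text
time_s: 17.2
eef_pos: [0.5267, 0.2886, 0.0736]
tool_rot: [[-1.0, 0.018, 0.001], [0.018, 1.0, 0.001], [-0.001, 0.001, -1.0]]
ft_force: [0.3, 0.1, 0.4]
width: 0.0653
grasp_force: 0.0
```

drive_tool(moves=[[[0,0,0,0],[0,0,0,0],[0,0,0,0],[0,0,0,0],[0,0,0,0],[0,0,0,0],[0,0,0,0],[0,0,0,0]]], fingers=5, squeeze=50)

```text
time_s: 18.0
eef_pos: [0.5262, 0.2903, 0.073]
tool_rot: [[-1.0, 0.017, 0.001], [0.017, 1.0, 0.002], [-0.001, 0.002, -1.0]]
ft_force: [1.0, 5.2, -2.1]
width: 0.0202
grasp_force: 49.3
```

Leg gripped at 20.2 mm and 49 N. A small shift in y relieves the side load, then I draw it straight up.

drive_tool(moves=[[[0,2,0,0],[0,0,-5,0],[0,0,-8,0],[0,0,-10,0],[0,0,-10,0],[0,0,-15,0],[0,0,-20,0],[0,0,-30,0],[0,0,-40,0],[0,0,-42,0]]])

```text
time_s: 19.0
eef_pos: [0.5258, 0.2887, 0.2547]
tool_rot: [[-1.0, 0.019, -0.001], [0.019, 1.0, -0.002], [0.001, -0.002, -1.0]]
ft_force: [0.2, 1.1, -2.6]
width: 0.0193
grasp_force: 49.8
```

Run:
```python
from h import *
s=arm.observe();print(s['eef_pos'],s['width'],s['grasp_force'],s['ft_force'],s['wrist_torque'])
plan([.5505,-.1563,.262],77.5,16)
```

```text
[0.5258048  0.28868487 0.25465085] 0.019330620361971976 49.80769336223602 [ 0.15040526  1.10124102 -2.61427544] [ 0.10690857 -0.0681062   0.02645763]
turn -11.4 dist [  24.7 -445.     7.3]
[[[-2.1,-27.8,-0.5,0.7],[-2.4,-27.7,-0.5,0.7],[-2.8,-27.7,-0.5,0.7],[-3.1,-27.7,-0.5,0.7],[-3.5,-27.6,-0.5,0.7],[-3.8,-27.6,-0.5,0.7],[-4.1,-27.5,-0.5,0.7],[-4.5,-27.5,-0.5,0.7],[-4.8,-27.4,-0.5,0.7],[-5.2,-27.4,-0.5,0.7],[-5.5,-27.3,-0.5,0.7],[-5.8,-27.2,-0.5,0.7],[-6.2,-27.2,-0.5,0.7],[-6.5,-27.1,-0.5,0.7],[-6.9,-27.0,-0.5,0.7],[-7.2,-26.9,-0.5,0.7]]]
```

drive_tool(moves=[[[-2,-15,0,0.7],[-2.5,-25,0,0.7],[-3,-28,0,0.7],[-3,-28,0,0.7],[-3.5,-28,0,0.7],[-4,-28,0,0.7],[-4,-28,0,0.7],[-4.5,-28,0,0.7],[-5,-28,0,0.7],[-5,-28,0,0.7]]])

```text
time_s: 20.0
eef_pos: [0.5405, 0.0206, 0.2515]
tool_rot: [[-0.99, 0.143, -0.003], [0.143, 0.99, -0.001], [0.003, -0.002, -1.0]]
ft_force: [1.0, -0.3, -1.0]
width: 0.0195
grasp_force: 49.8
```

drive_tool(moves=[[[-5.5,-28,0,0.7],[-6,-28,0,0.7],[-6,-28,0,0.7],[-6.5,-28,0,0.7],[-7,-28,0,0.7],[-7,-25,0,0.7],[-5,-15,0,0],[0,0,0,0],[0,0,0,0]]])

```text
time_s: 20.9
eef_pos: [0.5519, -0.1614, 0.2518]
tool_rot: [[-0.977, 0.214, -0.003], [0.214, 0.977, 0.0], [0.003, -0.0, -1.0]]
ft_force: [-0.3, 1.0, -2.6]
width: 0.0198
grasp_force: 49.8
```

Run:
```python
from h import *
s=arm.observe();print(s['eef_pos'],s['width'],s['grasp_force'])
plan([.5505,-.1563,.155],77.5,5)
```

```text
[ 0.55185957 -0.16138785  0.2517862 ] 0.019773498101804447 49.808093905448914
turn -0.1 dist [ -1.4   5.1 -96.8]
[[[0.5,0.9,19.4,0.0],[0.5,0.9,19.4,0.0],[0.5,0.9,19.4,0.0],[0.5,0.9,19.4,0.0],[0.5,0.9,19.4,0.0]]]
```

drive_tool(moves=[[[0.5,1,12,0],[0.5,1,25,0],[0.5,1,30,0],[0.5,1,20,0],[0.5,1,10,0],[0,0,0,0],[0,0,0,0]]])

```text
time_s: 21.6
eef_pos: [0.5527, -0.1546, 0.1563]
tool_rot: [[-0.977, 0.211, 0.001], [0.211, 0.977, -0.0], [-0.001, 0.0, -1.0]]
ft_force: [-0.2, -0.3, -2.0]
width: 0.0196
grasp_force: 49.8
```

Run:
```python
from h import *
s=arm.observe();print(s['time_s'],s['eef_pos'],s['ft_force']);p=s['eef_pos']
t=read_camera('top');c=read_camera('scene');np.savez('top4.npz',**t);np.savez('scene4.npz',**c)
R=s['tool_rot'];tip=p.copy();tip[2]=.008+p[2]-.073
def P(cam,q,o,f): return np.round((proj(cam,q)[0]-o)*f).astype(int)
A=cv2.resize(c['img'][170:270,180:280,::-1],None,fx=4,fy=4,interpolation=2);B=cv2.resize(t['img'][180:280,285:385,::-1],None,fx=4,fy=4,interpolation=2)
for cam,img,o in((c,A,[180,170]),(t,B,[285,180])):
  for sx in(-80,-65,-25,25,65,80):
    for sy in(-6,6):
      z=0 if abs(sx)<70 else 22
      q=tip+(R@[sx/1000,(sy if z==0 else sy/.6)/1000,0])+[0,0,z/1000]
      cv2.circle(img,P(cam,q,np.array(o),4),2,(0,0,255) if z==0 else (0,255,0),-1)
  for sx in(-66,-24,24,66):
    for sy in(-7,7):
      m=np.array([.5505,-.1563,.04])+[.9768*sx/1000+.214*sy/1000,-.214*sx/1000+.9768*sy/1000,0]
      cv2.circle(img,P(cam,m,np.array(o),4),2,(255,0,0),-1)
cv2.imwrite('pics/fin.png',np.hstack([A,B]))
```

```text
21.6 [ 0.55265978 -0.15459177  0.15632042] [-0.19027189 -0.33747435 -2.00694458]
```

View pics/fin.png

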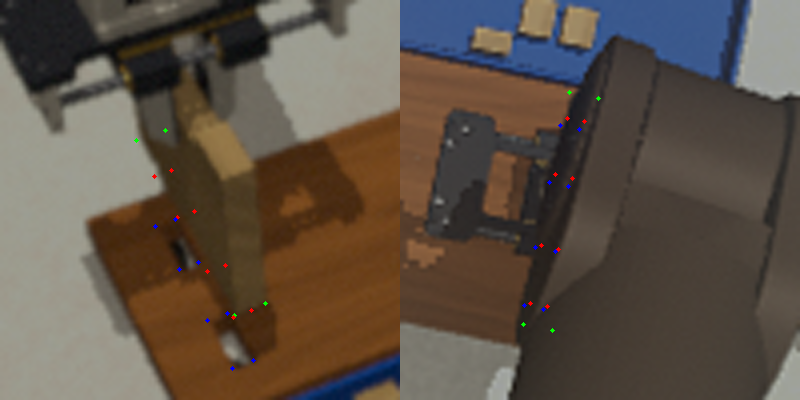

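The scene crop shows the panel upright over the mortise line. Its near end's bottom corners are at about (234,313) and (265,303), matching the green predictions; the blue mortise dots lie on the visible holes at (190,255) and (235,345). The top view is blocked by the arm. I'll check the fit numerically from the foot's top face and the hole pixels.

Run:
```python
from h import *
c=load('scene4');s=arm.observe();p=s['eef_pos'];R=s['tool_rot'];h=cv2.cvtColor(c['img'],cv2.COLOR_RGB2HSV)
tz=.008+p[2]-.073
# near foot top face: tool x = -seat x, near end is tool x -80..-40
Q=np.array([p[:2].tolist()+[0] + R@[a/1000,b/1000,0] if 0 else (p+R@[a/1000,b/1000,0])[:2].tolist()+[tz+.142] for a,b in((-80,-10),(-80,10),(-40,10),(-40,-10))])
e=proj(c,Q);print('exp foot top',np.round(e,1).tolist(),'centroid',e.mean(0))
V=h[:,:,2].astype(int);x0,y0=222,195
print('V rows 196..222 step2, cols 222..248');
for y in range(194,226,2): print(y,V[y,220:250].tolist())
print('H lower');
for y in (226,232,238,242,246,250,254): print(y,h[y,230:252,0].tolist(),V[y,230:252].tolist())
b=[(p+R@[-.08,k,0])[:2].tolist()+[z] for z in(tz+.022,) for k in(-.01,.01)];print('exp end-face bottom',proj(c,np.array(b)))
```

```text
exp foot top [[235.2, 214.6], [243.7, 211.5], [236.4, 199.8], [228.1, 202.7]] centroid [235.82455156 207.13758452]
V rows 196..222 step2, cols 222..248
194 [78, 76, 59, 63, 79, 87, 90, 88, 87, 84, 78, 50, 44, 72, 85, 82, 80, 80, 89, 104, 112, 112, 112, 110, 109, 110, 110, 112, 115, 138]
196 [78, 77, 66, 57, 76, 85, 97, 92, 89, 104, 92, 78, 65, 71, 79, 78, 80, 80, 88, 104, 109, 110, 111, 111, 110, 111, 112, 111, 112, 112]
198 [81, 80, 74, 54, 74, 84, 86, 86, 88, 101, 103, 104, 114, 106, 87, 80, 80, 88, 102, 107, 107, 111, 111, 111, 109, 109, 110, 110, 111, 111]
200 [78, 79, 76, 56, 54, 74, 85, 89, 115, 127, 129, 128, 121, 125, 120, 114, 117, 114, 112, 111, 111, 111, 110, 110, 110, 109, 110, 112, 111, 110]
202 [79, 79, 79, 59, 46, 58, 76, 100, 120, 123, 134, 144, 147, 148, 148, 148, 146, 138, 120, 113, 112, 112, 112, 111, 110, 110, 109, 111, 111, 109]
204 [75, 78, 77, 66, 48, 55, 63, 93, 102, 124, 139, 142, 144, 147, 148, 148, 148, 147, 142, 124, 113, 111, 112, 110, 109, 110, 112, 111, 109, 110]
206 [63, 64, 69, 69, 63, 60, 61, 63, 70, 74, 111, 133, 142, 145, 146, 149, 148, 148, 146, 1
[... 1908 characters left out ...]
78, 79, 80, 79, 80, 81, 79, 81, 94, 101, 101, 102, 102]
246 [14, 15, 14, 14, 14, 13, 14, 15, 17, 18, 17, 17, 17, 17, 16, 15, 15, 14, 15, 14, 15, 14] [106, 107, 107, 103, 90, 74, 67, 66, 63, 73, 78, 77, 73, 79, 73, 66, 67, 73, 96, 105, 106, 111]
250 [14, 14, 14, 13, 13, 15, 14, 15, 16, 14, 14, 14, 14, 13, 14, 14, 15, 14, 15, 14, 14, 14] [101, 103, 92, 80, 66, 57, 53, 54, 51, 66, 70, 70, 71, 70, 70, 70, 69, 71, 74, 100, 110, 114]
254 [14, 14, 14, 14, 13, 15, 18, 17, 17, 16, 12, 14, 15, 14, 14, 12, 13, 14, 14, 15, 14, 14] [107, 107, 107, 104, 96, 92, 100, 105, 91, 62, 56, 69, 74, 73, 74, 74, 73, 72, 74, 98, 107, 106]
exp end-face bottom [[238.52155582 248.69971313]
 [246.23819787 245.71818732]]
```

Run:
```python
from h import *
c=load('scene4');p=arm.observe()['eef_pos'];R=arm.observe()['tool_rot'];h=cv2.cvtColor(c['img'],cv2.COLOR_RGB2HSV)
z=.008+p[2]-.073+.142
m=np.zeros((420,560),np.uint8);m[198:217,226:246]=cv2.inRange(h,(16,50,103),(24,200,255))[198:217,226:246]
n,l,st,ce=cv2.connectedComponentsWithStats(m);i=1+np.argmax(st[1:,4]);print(st[i],ce[i])
for y in range(198,217): print(y,''.join('#' if v else '.' for v in m[y,226:246]))
w=ray(c,ce[i],z)[0];exp=p+R@[-.06,0,0];d=(w-exp)[:2]*1000
print('centroid err world',d,'seat',d@[.9768,-.214],d@[.214,.9768])
```

```text
[227 198  17  17 157] [235.08917197 205.82802548]
198 ....####............
199 ...#####............
200 ..##########........
201 ..##########........
202 ..###########.......
203 .#############......
204 ...###########......
205 ....###########.....
206 ....############....
207 .....###########....
208 ......###########...
209 ......###########...
210 .......##########...
211 .......###########..
212 ........#########...
213 .........#####......
214 .........##.........
215 ....................
216 ....................
centroid err world [-4.00223915  0.94733724] seat -4.112117368692691 0.06887983552844222
```

The leg sits where the TCP says it should, within about 1.5 mm. The mortise midpoint is (551.0, -155.5) from both views. Next come the final correction and lowering to tips 10 mm above the face, i.e. reported z = 0.115.

Run:
```python
from h import *
plan([.5510,-.1555,.115],77.5,6)
```

```text
turn -0.3 dist [ -2.1  -0.5 -42. ]
[[[0.3,-0.2,7.0,0.0],[0.3,-0.2,7.0,0.0],[0.3,-0.2,7.0,0.0],[0.3,-0.2,7.0,0.0],[0.3,-0.2,7.0,0.0],[0.3,-0.2,7.0,0.0]]]
```

drive_tool(moves=[[[0.4,-0.2,5,0.1],[0.4,-0.2,8,0.1],[0.4,-0.2,9,0.1],[0.4,-0.2,9,0],[0.4,-0.1,7,0],[0,0,3.5,0],[0,0,0,0],[0,0,0,0],[0,0,0,0]]])

```text
time_s: 22.6
eef_pos: [0.5505, -0.1553, 0.1147]
tool_rot: [[-0.976, 0.217, 0.001], [0.217, 0.976, -0.0], [-0.001, 0.0, -1.0]]
ft_force: [-0.2, 0.7, -2.1]
width: 0.0195
grasp_force: 49.8
```

Run:
```python
from h import *
s=arm.observe();plan([.5510,-.1555,.115],77.5,1);p=s['eef_pos'];R=s['tool_rot']
c=read_camera('scene');h=cv2.cvtColor(c['img'],cv2.COLOR_RGB2HSV);z=.008+p[2]-.073
e=proj(c,np.array([(p+R@[a,b,0])[:2].tolist()+[z+k] for a,b,k in((-.08,-.01,.142),(-.08,.01,.142),(-.08,-.01,.022),(-.08,.01,.022))]));print(np.round(e,1).tolist())
x,y=map(int,e[0]);m=cv2.inRange(h,(16,50,100),(24,200,255))
for r in range(y-8,y+4): print(r,''.join('#' if v else '.' for v in m[r,x-10:x+14]))
print('col0',x-10);H=cv2.inRange(h,(16,40,50),(24,200,255));x2,y2=map(int,e[2])
for r in range(y2-10,y2+14): print(r,''.join('#' if v else '.' for v in H[r,x2-12:x2+16]),h[r,x2-6:x2+12,2].tolist())
print('col0',x2-12,'mortise near',np.round(proj(c,np.array([[.551+.9768*a+.214*b,-.1555-.214*a+.9768*b,.04] for a,b in((.024,-.007),(.066,-.007),(.066,.007))])),1).tolist())
```

```text
turn 0.0 dist [ 0.5 -0.2  0.3]
[[[-0.5,-0.1,-0.3,-0.0]]]
[[235.4, 226.8], [243.6, 223.8], [238.6, 258.8], [246.1, 255.8]]
218 ......##########........
219 ......##########........
220 .......##########.......
221 .......###########......
222 ........##########......
223 .........#########......
224 .........#########......
225 ..........######........
226 ..........###...........
227 ........................
228 ........................
229 ........................
col0 225
248 ........############........ [85, 70, 64, 62, 65, 71, 82, 87, 85, 85, 85, 83, 84, 86, 97, 107, 109, 108]
249 ........#############....... [92, 73, 59, 65, 64, 68, 82, 87, 85, 85, 84, 83, 85, 84, 82, 99, 108, 107]
250 .........###########........ [91, 70, 56, 60, 64, 68, 81, 84, 84, 85, 84, 85, 86, 85, 78, 92, 106, 109]
251 .........############....... [98, 77, 57, 57, 63, 65, 77, 83, 85, 85, 83, 83, 84, 84, 74, 79, 104, 114]
252 ..........##########........ [104, 90, 64, 56, 62, 65, 72, 78, 82, 81, 81, 82, 81, 82, 71, 79, 105, 114]
253 ..........###########....... [107, 97, 76, 65, 69, 65, 66, 78, 78, 80, 78, 
[... 1511 characters left out ...]
108, 107, 106, 111, 113, 115, 113]
267 ............................ [108, 108, 108, 109, 108, 110, 109, 109, 107, 107, 108, 109, 110, 110, 113, 113, 112, 105]
268 ............................ [109, 108, 109, 110, 108, 110, 107, 109, 108, 108, 109, 109, 111, 111, 110, 105, 98, 88]
269 ............................ [111, 110, 111, 110, 111, 111, 111, 110, 108, 107, 107, 108, 105, 99, 94, 85, 72, 65]
270 ............................ [112, 112, 112, 110, 111, 112, 109, 108, 108, 106, 103, 98, 89, 76, 70, 67, 58, 57]
271 ............................ [113, 112, 112, 112, 110, 108, 105, 99, 99, 95, 87, 73, 67, 64, 57, 67, 81, 93]
col0 226 mortise near [[232.0, 250.1], [238.4, 261.9], [243.5, 259.9]]
```

```bash
python3 -c "
from rig import order
print(order.hand_in())"
```

```text
the job is handed in; nothing more can be done
None
```

The job is handed in: all four offcuts were swept into the tray with the brush, and the brush is set down on the bench. The pale leg panel is held upright and still over the two empty mortises, lined up to within about 2 mm by the camera, with its tenon tips about 10 mm above the seat.

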